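# Cull the faulty heat sinks from under the soldering shelf

## Robot

A 6-joint arm with a two-finger parallel gripper is mounted at the origin on the work surface. World frame = base frame: x ahead of the robot, y to its left, z up, the work surface at z = 0. Lengths are in mm, angles in degrees, forces in N, time in s.
With the tool pointing down it reaches from about 350 to 850 mm from the base axis. Payload 8.1 kg.
Tool frame: the origin (TCP) lies midway between the tips of the shut fingers; the grasp point (between the pads) lies 19 mm behind it (r.pinch_z is the distance from the TCP to the grasp point, in mm); z points along the fingers, y is the line along which they close (so a half turn about z gives the same grasp; the last joint's range is limited). The gripper opens to 85 mm and grips with 20 to 120 N. Pads are 22 mm wide; open, the fingers measure 114 mm over their backs; the gripper's body (76 mm by 85 mm) begins 54 mm behind the grasp point. The pads swing forward as they close: fully open they stand 13 mm farther back than shut.
Start: joints at [-71.184, 7.471, 85.268, -0, 87.261, -4.893], TCP at [241.275, -549.356, 231.292] pointing down, gripper open.
Joint ranges: [-169.43, 169.43], [-51.17, 129.36], [1.28, 143.12], [-76.62, 256.62], [0, 156.53], [-152.29, 152.29]. Speed limits (degrees/s): [136.94, 136.94, 159.86, 180, 180, 180].

## Interface

Orientations are given as [roll, pitch, yaw] about the fixed x, y, z axes, in that order (R = Rz(yaw) Ry(pitch) Rx(roll)).
In Python, from bench import r gives the robot as it stands.
- The arm moves only by the shell command python3 -m jog 'ROWS' [OPENING] [FORCE]. ROWS is JSON, one flat list of numbers, 6 for each row, row after row: the shift along the tool's x, y, z in m, then the turn, a rotation vector about the tool's x, y, z in rad. A call has 1 to 8 rows; each row is the pose to reach, as a shift and turn from the pose commanded when the call began, along the tool's axes at that moment; what a row does not reach only later rows make up. A row lasts 1/8 s, in which the tool goes at most 62.5 mm and 10.7 degrees, less where a joint would pass 70% of its speed; a pose out of reach is approached as far as the arm can. A call with a gripper value outside its range is refused whole. OPENING is the opening, from -1 (shut) to 1 (fully open), set as the call begins (- or left out, the last holds). The fingers move at their own pace and stop on an object; FORCE is the grip in N (left out, the last holds). Time passes only in rows, so rows that repeat a pose let the fingers close. It gives the time, the measured TCP pose, the force, the opening and the grip force at its end, in the units of the state.
- r.sense(): the state, without advancing time (a new reading comes with each control period).
- r.snapshot(name): name is "scene" or "top"; returns a dict with "pixels" (420x560x3 uint8, red, green, blue), "range_z" (420x560 float32, mm along the optical axis (not along the pixel's ray), 0 where there is no reading), "K" (3x3 intrinsics, pixels), "rvec" (rotation vector, rad) and "tvec" (3), from world to camera coordinates, as OpenCV has them. Camera axes: x right, y down, z forward; pixel columns grow to the right and rows downward; lengths in mm; the calibration is good to about 2 mm. A picture is of the moment at which its call begins.
- r.hand_in(): hands the job in; it is judged then, once.
Trained networks look in a picture, given as the dict that the camera call returned (one of the last four; its "shot" number tells which), for a name from the list of things; names that differ only in an ending like _2 or _b are one class to them, and where a whole thing is asked for, a point or a joint stands for the part that bears it (a point fixed in the world has none). Each returns a list of dicts, best first, with "score" (0 to 1); they miss things now and then, are a little off and sometimes report something else, mostly with a low value. They report only what shows in the picture. A call takes as long as a camera call. They do not tell look-alikes from the thing itself.
- r.look_for(picture, target): "bbox" ([left, top, right, bottom] in pixels, round what is visible of it).
- r.outline_of(picture, target): "region" (420x560 bool, what is visible of it) and "bbox" ([left, top, right, bottom] in pixels, round what is visible of it).
The state is a dict: "time": time; "joint_pos": joint angles; "qd": joint speeds; "joint_efforts": joint torques, N m; "tool_pos": TCP position; "tcp_rot": TCP orientation; "ft_force": force on the tool from outside, world axes, zero at the start; "wrist_torque": the same for the moment, N m; "finger_gap": finger opening in mm; "grip_force": force on a finger pad.
Only numpy, scipy, OpenCV 4.12 (cv2) and the standard library are available. Lean on these libraries where they do the work, as an engineer would, in place of code of your own. Each camera call takes 0.05 s, during which the arm holds its last target. There are 200 camera calls.

## Task

Five small comb heat sinks stand in a row under the front edge of the raised shelf, and two of them are faulty: one has lost its middle fin, the other has all its fins cut short. Take the two faulty ones out and put them in the open blue parts box. Leave the three sound ones standing where they are, and do not hit the shelf or shift the iron holder, tweezers or circuit board.

Things in the scene. Friction and masses are not known exactly. Their poses are not given: they have to be found in the camera images.
- shelf: Fixed raised plywood shelf carrying the soldering station, standing askew: board 180 (x) x 500 (y) x 18 mm, underside 112 mm up, end panels at y = +-238 mm, open front and back. Load on it: 90 mm high. Origin: centre of its plan on the work surface, x to the back. The sinks stand right below its front (-x) edge, 72 mm apart in a row: the hand must come in tilted.
- shelf_edge (a point): Middle of the lower front edge of the shelf board (112 mm high).
- sink_a: Sound plain-aluminium comb heat sink, E-shaped from above, 34 (x) x 30 (y) x 36 mm high: back plate 6 thick at x = +11 to +17 mm, three fins 5 thick and 28 long at y = -12.5, 0, +12.5 mm. Stands upright. Origin: centre of its outline, on the underside; fins point to -x (out of the shelf's front), y across the fins, z up.
- sink_b: Sound plain-aluminium comb heat sink, E-shaped from above, 34 (x) x 30 (y) x 36 mm high: back plate 6 thick at x = +11 to +17 mm, three fins 5 thick and 28 long at y = -12.5, 0, +12.5 mm. Stands upright. Origin: centre of its outline, on the underside; fins point to -x (out of the shelf's front), y across the fins, z up.
- sink_c: Sound plain-aluminium comb heat sink, E-shaped from above, 34 (x) x 30 (y) x 36 mm high: back plate 6 thick at x = +11 to +17 mm, three fins 5 thick and 28 long at y = -12.5, 0, +12.5 mm. Stands upright. Origin: centre of its outline, on the underside; fins point to -x (out of the shelf's front), y across the fins, z up.
- sink_gap: Faulty aluminium heat sink: outer sizes as the sound ones (34 x 30 x 36 mm, back plate 6 thick at x = +11 to +17 mm, outer fins 5 thick and 28 long at y = +-12.5 mm) but no middle fin: U-shaped from above. Stands upright. Origin: centre of its outline, on the underside; fins point to -x (out of the shelf's front), y across the fins, z up.
- sink_gap_mid (a point): Middle of this heat sink, 18 mm above its underside.
- sink_short: Faulty aluminium heat sink: 30 wide (y) and 36 high as the sound ones, with the same 6 mm back plate (x = +1.5 to +7.5 mm), but its three fins are only 9 long: 15 (x) x 30 x 36 mm in all. Stands upright. Origin: centre of its outline, on the underside; fins point to -x (out of the shelf's front), y across the fins, z up.
- sink_short_mid (a point): Middle of this heat sink, 18 mm above its underside.
- parts_box: Blue plastic parts box, fixed, open on top: 140 (x) x 200 (y) x 50 mm high, walls and floor 3 mm. Its flip-top lid is folded right over on the -x side and slopes from the rim down to the surface 135 mm away. Origin: centre of its underside, z up.
- iron_holder: Bystander: steel soldering-iron holder with the iron, base 100 x 70 mm, iron handle leaning up to -x, about 115 mm high. Origin: centre of the base's underside.
- tweezers: Bystander: black anti-static tweezers lying flat, 130 mm long along x, 22 wide, 6 high. Origin: middle, on the surface.
- circuit_board: Bystander: small green circuit board lying flat, 50 (x) x 70 (y) mm, at most 14 high. Origin: centre of its underside.
Not all that is in view belongs to the job. What is shaped like the sink_a but red is not meant.

How it is judged:
By the outcome, as a careful person would: the job done as asked, in the order asked, and still so for the second after the job is handed in, with the robot touching nothing.
It also fails if it takes over 56 s, if anything falls off the work surface, if the arm or the gripper's body presses on something with over 40 N, if the wrist force passes 120 N, or if a joint passes its speed limit or range.

## Working session

There is one attempt and no reset: what is moved stays moved. The work goes in short steps, Python scripts to look and compute and a shell command to move; the robot and the scene stay as the last step left them, time stands still between calls to the robot, and variables do not carry over. Pictures are saved under pics/ and viewed, at most 10 in all, crops included, and the job is handed in when it is done.

```bash
ls; mkdir -p pics
python3 - <<'E'
from bench import r
import cv2,numpy as np,pickle
for n in("scene","top"):
    s=r.snapshot(n); pickle.dump(s,open(f"{n}0.pkl","wb"))
    cv2.imwrite(f"pics/{n}0.png",s["pixels"][:,:,::-1])
    R=cv2.Rodrigues(np.array(s["rvec"]))[0]; print(n,(-R.T@np.array(s["tvec"]).ravel()).round(),R[2].round(2))
    for t in("sink_a","sink_gap","sink_short","parts_box","shelf","iron_holder","tweezers","circuit_board"):
        print(t,[([round(float(v)) for v in d["bbox"]],round(d["score"],2)) for d in r.look_for(s,t)])
print(r.sense())
E
```

```text
pics
scene [ 848. -416.  640.] [-0.39  0.49 -0.78]
sink_a [([264, 154, 283, 179], 0.77), ([298, 194, 322, 218], 0.58), ([216, 150, 237, 171], 0.57), ([283, 172, 306, 201], 0.55), ([260, 219, 282, 267], 0.5)]
sink_gap [([344, 240, 370, 267], 0.58), ([258, 218, 283, 268], 0.22)]
sink_short [([326, 221, 341, 241], 0.72), ([251, 72, 490, 292], 0.61)]
parts_box [([42, 241, 245, 420], 0.65)]
shelf [([249, 71, 490, 289], 0.97), ([43, 245, 247, 419], 0.32)]
iron_holder [([296, 265, 362, 357], 0.79), ([265, 155, 282, 178], 0.19)]
tweezers [([257, 219, 282, 270], 0.63)]
circuit_board [([203, 197, 239, 227], 0.67)]
top [438. -91. 973.] [ 0.13  0.04 -0.99]
sink_a [([206, 265, 226, 286], 0.81), ([228, 314, 253, 337], 0.65), ([228, 195, 251, 215], 0.57), ([219, 233, 238, 247], 0.52)]
sink_gap [([254, 124, 274, 152], 0.76)]
sink_short [([242, 164, 258, 180], 0.6)]
parts_box [([90, 34, 278, 332], 0.72), ([374, 178, 511, 289], 0.62)]
shelf [([90, 31, 274, 332], 0.93)]
iron_holder [([308, 98, 353, 149], 0.66)]
tweezers [([281, 186, 316, 244], 0.56)]
circuit_board [([281, 269, 321, 298], 0.87)]
{'time': 0.9, 'joint_pos': array([-7.11869341e+01,  7.46935108e+00,  8.52681637e+01,  3.83356136e-04,
        8.72617997e+01, -4.89219411e+00]), 'qd': array([ 0.04958839, -0.02595614, -0.05460728, -0.03864841, -0.07833316,
       -0.07296998]), 'joint_efforts': array([-1.24889037e-03, -5.69328046e+01, -5.00867343e+01, -1.51834233e-04,
        1.45918784e-03, -3.10359461e-06]), 'tool_pos': array([ 241.25041451, -549.36273214,  231.30766955]), 'tcp_rot': array([ 1.79999284e+02, -3.23062808e-04,  2.37052417e+01]), 'ft_force': array([ 0.19560644, -0.61542016,  0.6234819 ]), 'wrist_torque': array([-0.04177137, -0.00728786, -0.03310301]), 'grip_force': 0.0, 'finger_gap': 85.32382278875431}
```

View both.

View pics/scene0.png

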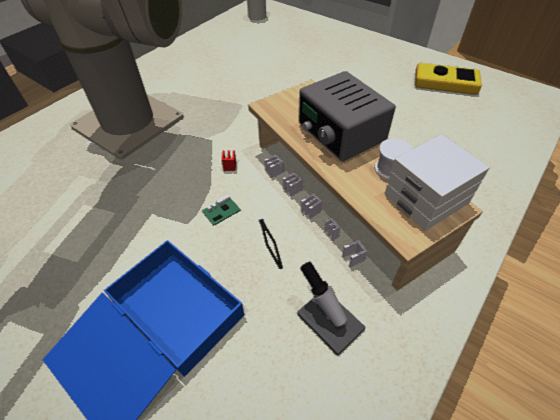

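View pics/top0.png

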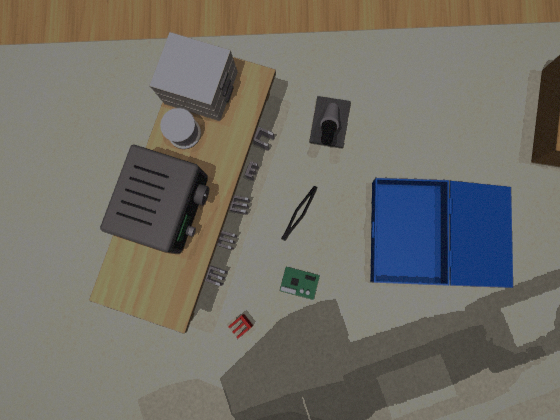

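```bash
cat > h.py <<'E'
import numpy as np,cv2,pickle
def cloud(s):
    K=s["K"];R=cv2.Rodrigues(np.array(s["rvec"]))[0];t=np.array(s["tvec"]).ravel()
    v,u=np.mgrid[:420,:560];d=s["range_z"].astype(float)
    P=np.stack([(u-K[0,2])/K[0,0]*d,(v-K[1,2])/K[1,1]*d,d],-1)-t
    W=P@R; W[d==0]=np.nan; return W
E
python3 - <<'E'
from h import *
for n in("top","scene"):
    s=pickle.load(open(n+"0.pkl","rb"));W=cloud(s)
    z=W[...,2];px=s["pixels"].astype(int)
    print(n,"table z",np.nanmedian(z[(abs(z)<15)]))
    wood=(abs(z-130)<6)
    wood=cv2.morphologyEx(wood.astype(np.uint8),cv2.MORPH_OPEN,np.ones((3,3)))
    nl,l,st,_=cv2.connectedComponentsWithStats(wood); k=1+np.argmax(st[1:,4])
    p=W[l==k][:,:2].astype(np.float32); rc=cv2.minAreaRect(p);print("board",rc,np.median(W[l==k][:,2]));print(cv2.boxPoints(rc).round())
    for nm,bb in ({"top":{"gap":[250,120,280,155],"short":[238,160,262,186],"s1":[226,190,255,218],"s2":[216,228,242,252],"s3":[203,260,230,290],"red":[225,310,256,340],"iron":[305,92,356,152],"tw":[279,182,320,246],"pcb":[278,262,325,302],"box":[365,174,452,292],"lid":[452,174,520,292]},
      "scene":{"gap":[340,236,374,270],"short":[322,217,343,243],"s1":[298,190,324,220],"s2":[281,170,306,200],"s3":[262,152,285,180],"box":[100,235,250,376],"iron":[296,262,366,357]}}[n]).items():
        b=np.s_[bb[1]:bb[3],bb[0]:bb[2]];w=W[b].reshape(-1,3)
        top=dict(iron=130,box=60,lid=60,tw=15,pcb=25).get(nm,42);lo=dict(tw=3,pcb=3,box=44,iron=6,lid=6).get(nm,28)
        q=w[(w[:,2]>lo)&(w[:,2]<top)]
        if len(q)<4: print(nm,len(q));continue
        rc=cv2.minAreaRect(q[:,:2].astype(np.float32));print(nm,len(q),np.round(rc[0],1),np.round(rc[1],1),round(rc[2],1),"z",np.percentile(q[:,2],[5,95]).round(1), q.min(0).round(),q.max(0).round())
E
```

```text
top table z 0.02794292471797223
board ((606.1475830078125, 121.99380493164062), (181.2970733642578, 500.39874267578125), 70.43498229980469) 130.00757175618745
[[340. 120.]
 [812. -47.]
 [872. 124.]
 [401. 291.]]
gap 138 [713.1 -12.8] [33.5 31. ] 63.0 z [29.6 37.7] [693. -34.  28.] [732.   7.  39.]
short 98 [646.6  12.2] [15.4 30.3] 66.0 z [29.4 38.5] [630.  -0.  28.] [662.  24.  39.]
s1 158 [577.9  37.3] [33.5 29.9] 78.0 z [29.3 39. ] [560.  18.  28.] [595.  57.  40.]
s2 122 [507.6  63.4] [28.3 29.8] 73.2 z [30.6 38.6] [491.  46.  28.] [524.  80.  40.]
s3 157 [438.4  85.5] [31.8 29.7] 69.1 z [31.3 38.6] [420.  66.  28.] [457. 104.  41.]
red 179 [340.7  38.1] [29.8 34.4] 38.1 z [33.1 39. ] [319.  16.  28.] [363.  60.  41.]
iron 1607 [ 734.6 -147.1] [ 69.9 126.1] 78.5 z [  8.9 106.3] [ 673. -193.    6.] [ 802. -108.  116.]
tw 399 [559.1 -81.1] [ 81.  124.5] 88.1 z [3.2 8. ] [ 497. -124.    3.] [621. -41.  10.]
pcb 742 [422.8 -81.3] [93.6 74. ] 85.6 z [ 3.2 13.2] [ 384. -128.    3.] [461. -35.  18.]
box 954 [ 514.2 -294.9] [149.8 200.4] 86.2 z [45.2 52.3] [ 410. -376.   44.] [ 618. -218
[... 247 characters left out ...]
29.37475042723474
[[337. 115.]
 [811. -50.]
 [871. 122.]
 [397. 287.]]
gap 181 [711.4 -15.1] [36.2 30.8] 61.3 z [28.9 37. ] [691. -37.  28.] [731.   4.  38.]
short 108 [645.    9.1] [16.1 30.8] 66.8 z [29.2 37.3] [629.  -4.  28.] [662.  23.  38.]
s1 183 [576.4  35.6] [34.9 31.2] 77.0 z [29.2 36.6] [559.  15.  28.] [594.  55.  38.]
s2 183 [529.5  55.3] [35.1 82. ] 70.4 z [29.1 36.6] [487.  26.  28.] [564.  83.  37.]
s3 169 [458.3  75.5] [34.2 80.4] 66.9 z [28.9 36.8] [418.  50.  28.] [492. 105.  38.]
box 2082 [ 511.3 -306.3] [167.4 202.3] 86.3 z [44.3 50.7] [ 407. -392.   44.] [ 617. -221.   53.]
iron 2788 [ 742.2 -105.6] [161.3 124.9] 78.7 z [  9.5 102.4] [ 673. -196.    6.] [801. -20. 115.]
```

Run:
```python
from h import *
a=pickle.load(open("top0.pkl","rb"))["pixels"][115:345,195:280,::-1]
b=pickle.load(open("scene0.pkl","rb"))["pixels"][145:275,210:380,::-1]
a=cv2.resize(a,None,fx=2.6,fy=2.6,interpolation=2);b=cv2.resize(b,None,fx=3.3,fy=3.3,interpolation=2)
H=600;o=np.zeros((H,800,3),np.uint8);o[:min(H,a.shape[0]),:a.shape[1]]=a[:H];o[:b.shape[0],a.shape[1]:a.shape[1]+b.shape[1]]=b[:,:800-a.shape[1]]
cv2.imwrite("pics/crop1.png",o)
```

```text
(no output)
```

View pics/crop1.png

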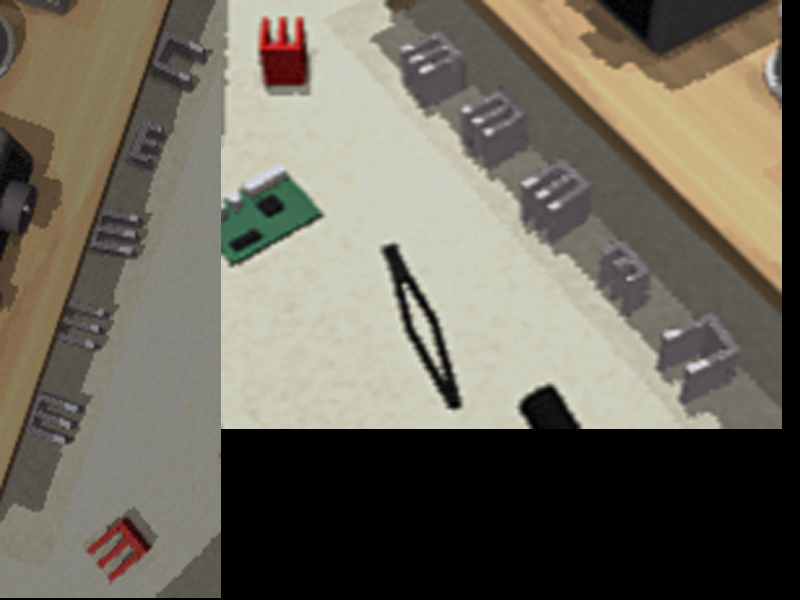

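```bash
cat >> h.py <<'E'
from scipy.spatial.transform import Rotation as Ro
def Rt(psi,T):
    p,t=np.radians([psi,T]);x=np.array([np.cos(t)*np.cos(p),np.cos(t)*np.sin(p),np.sin(t)]);y=np.array([np.sin(p),-np.cos(p),0]);return np.stack([x,y,np.cross(x,y)],1)
def go(r,g,psi,T,back=0,pinch=None):
    """shift/rotvec (tool axes, m/rad) so that the grasp point is at g, minus back along tool z"""
    s=r.sense();R0=Ro.from_euler("xyz",s["tcp_rot"],degrees=True);R1=Rt(psi,T)
    tcp=np.array(g)+R1[:,2]*((r.pinch_z if pinch is None else pinch)-back)
    d=R0.inv().apply(tcp-s["tool_pos"])/1000;w=(R0.inv()*Ro.from_matrix(R1)).as_rotvec()
    print("t",round(s["time"],2),"tcp",s["tool_pos"].round(1),s["tcp_rot"].round(1),"gap",round(s["finger_gap"],1),"J",s["joint_pos"].round())
    print("to tcp",tcp.round(1),"shift",d.round(4).tolist(),"turn",w.round(4).tolist(),"deg",np.degrees(np.linalg.norm(w)).round(1))
E
python3 - <<'E'
from h import *
from bench import r
print("pinch",r.pinch_z)
G=np.array([712.3,-14,26])
for n in("top","scene"):
    s=pickle.load(open(n+"0.pkl","rb"));W=cloud(s).reshape(-1,3)
    m=(W[:,0]>640)&(W[:,0]<830)&(W[:,1]>-220)&(W[:,1]<-70)&(W[:,2]>6)&(W[:,2]<140)
    q=W[m];print("tip",q[q[:,2]>100].min(0).round(),q[q[:,2]>100].max(0).round())
    for T in(35,40,45):
        c=(q-G)@Rt(62,T);k=(-c[:,2]>45)&(c[:,2]>-400);h=np.hypot(c[k,0],c[k,1])
        print(T,"min axis dist iron",h.min().round(),c[k][h.argmin()].round())
    # shelf edge
e=np.array([[340,120,112],[812,-47,112]])
pts=e[0]+np.linspace(0,1,60)[:,None]*(e[1]-e[0])
for T in(35,40,45):
    c=(pts-G)@Rt(62,T);print(T,"edge dist",np.abs(c[abs(c[:,1])<60,0]).min().round(1))
go(r,G,62,40,back=110)
E
```

```text
pinch 18.700000000000003
tip [ 673. -147.  100.] [ 705. -126.  116.]
35 min axis dist iron 52.0 [ -46.   25. -133.]
40 min axis dist iron 42.0 [ -35.   25. -136.]
45 min axis dist iron 33.0 [ -23.   25. -139.]
tip [ 673. -151.  100.] [ 702. -129.  115.]
35 min axis dist iron 56.0 [ -50.   25. -133.]
40 min axis dist iron 45.0 [ -38.   25. -137.]
45 min axis dist iron 36.0 [ -26.   25. -139.]
35 edge dist 44.2
40 edge dist 50.5
45 edge dist 56.4
t 0.9 tcp [ 241.3 -549.4  231.3] [180.   -0.   23.7] gap 85.3 J [-71.   7.  85.   0.  87.  -5.]
to tcp [684.7 -65.8  95.9] shift [0.6005, -0.2644, 0.1354] turn [0.2332, 0.6715, -0.6406] deg 54.8
```

Run:
```python
from h import *
Q=[]
for n in("top","scene"):
    W=cloud(pickle.load(open(n+"0.pkl","rb"))).reshape(-1,3)
    m=(W[:,0]>640)&(W[:,0]<830)&(W[:,1]>-220)&(W[:,1]<-70)&(W[:,2]>6)&(W[:,2]<140);Q.append(W[m])
q=np.vstack(Q)
e=np.array([[340,117.,112],[812,-50,112]]);pts=e[0]+np.linspace(0,1,200)[:,None]*(e[1]-e[0])
pts=np.vstack([pts,pts+[0,0,18]])
def clr(P,G,R):
    c=(P-G)@R;c=c[(c[:,2]<-50)&(c[:,2]>-450)]
    return np.hypot(np.maximum(abs(c[:,0])-38,0),np.maximum(abs(c[:,1])-43,0)).min() if len(c) else 999
f=np.radians(62)
for psi in(62,57,52):
  for T in(28,32,36,40):
    for sh in(0,5):
      G=np.array([712.3-sh*np.cos(f),-14-sh*np.sin(f),26]);R=Rt(psi,T)
      print(psi,T,sh,"edge",clr(pts,G,R).round(1),"iron",clr(q,G,R).round(1))
```

```text
62 28 0 edge 0.0 iron 22.6
62 28 5 edge 0.6 iron 18.1
62 32 0 edge 1.7 iron 13.6
62 32 5 edge 5.8 iron 9.4
62 36 0 edge 6.8 iron 4.2
62 36 5 edge 10.7 iron 0.1
62 40 0 edge 11.7 iron 0.0
62 40 5 edge 15.6 iron 0.0
57 28 0 edge 0.0 iron 19.7
57 28 5 edge 0.0 iron 15.3
57 32 0 edge 0.0 iron 10.9
57 32 5 edge 2.5 iron 6.7
57 36 0 edge 3.6 iron 1.7
57 36 5 edge 7.6 iron 0.0
57 40 0 edge 8.7 iron 0.0
57 40 5 edge 12.6 iron 0.0
52 28 0 edge 0.0 iron 17.5
52 28 5 edge 0.0 iron 13.1
52 32 0 edge 0.0 iron 9.4
52 32 5 edge 0.0 iron 5.4
52 36 0 edge 0.5 iron 1.6
52 36 5 edge 4.5 iron 0.2
52 40 0 edge 5.5 iron 0.0
52 40 5 edge 9.4 iron 0.0
```

Run:
```python
from h import *
from bench import r
f=np.radians(63);G=[712.3-5*np.cos(f),-14-5*np.sin(f),26]
go(r,G,63,33,back=200)
```

```text
t 0.9 tcp [ 241.3 -549.4  231.3] [180.   -0.   23.7] gap 85.3 J [-71.   7.  85.   0.  87.  -5.]
to tcp [ 665.2 -106.4  178.1] shift [0.5663, -0.2351, 0.0533] turn [0.1974, 0.553, -0.6665] deg 50.9
```

```bash
python3 -m jog '[0.28,-0.12,-0.05,0.1,0.28,-0.33, 0.28,-0.12,-0.05,0.1,0.28,-0.33, 0.28,-0.12,-0.05,0.1,0.28,-0.33, 0.28,-0.12,-0.05,0.1,0.28,-0.33, 0.566,-0.235,-0.05,0.197,0.553,-0.667, 0.566,-0.235,-0.05,0.197,0.553,-0.667, 0.566,-0.235,-0.05,0.197,0.553,-0.667, 0.566,-0.235,-0.05,0.197,0.553,-0.667]' 0.22 40
python3 - <<'E'
from h import *
from bench import r
f=np.radians(63);G=[712.3-5*np.cos(f),-14-5*np.sin(f),26]
go(r,G,63,33,back=200)
E
```

```text
time: 1.9
tool_pos: [584.8, -189.2, 277.2]
tcp_rot: [-179.9, -33.0, 62.9]
ft_force: [0.9, -0.7, -0.6]
finger_gap: 52.3
grip_force: 0.0
t 1.9 tcp [ 584.8 -189.2  277.2] [-179.9  -33.    62.9] gap 52.3 J [-41.  10.  84.  32.  95. -14.]
to tcp [ 665.2 -106.4  178.1] shift [0.0383, 0.0341, 0.1432] turn [-0.0007, -0.0008, -0.001] deg 0.1
```

```bash
python3 -m jog '[0.038,0.034,0,0,0,0, 0.038,0.034,0.05,0,0,0, 0.038,0.034,0.10,0,0,0, 0.038,0.034,0.143,0,0,0, 0.038,0.034,0.143,0,0,0, 0.038,0.034,0.143,0,0,0]' 0.22 40
python3 - <<'E'
from h import *
from bench import r
f=np.radians(63);G=[712.3-5*np.cos(f),-14-5*np.sin(f),26]
go(r,G,63,33,back=0)
s=r.snapshot("scene");cv2.imwrite("pics/s1.png",s["pixels"][:,:,::-1])
s=r.snapshot("top");
E
```

```text
time: 2.65
tool_pos: [664.5, -108.2, 180.3]
tcp_rot: [179.9, -33.0, 63.1]
ft_force: [-0.2, -1.2, 0.4]
finger_gap: 52.5
grip_force: 0.0
t 2.65 tcp [ 664.5 -108.2  180.3] [179.9 -33.   63.1] gap 52.5 J [-31.  18.  85.  33.  81. -10.]
to tcp [714.7  -9.4  10.3] shift [0.0004, -0.0005, 0.2029] turn [0.0013, 0.0002, 0.0014] deg 0.1
```

View pics/s1.png

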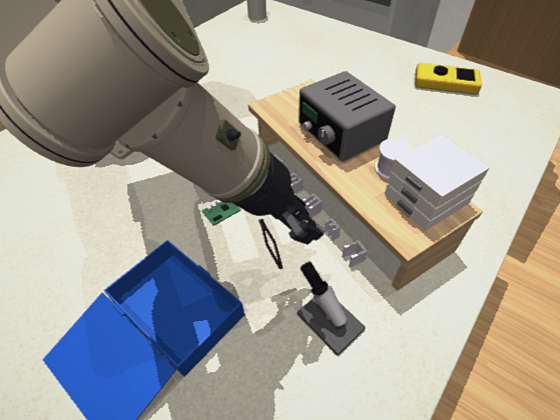

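Run:
```python
from h import *
from bench import r
s=r.sense();R=Rt(63,33);g=s["tool_pos"]-R[:,2]*18.7
for n in("scene","top"):
    W=cloud(r.snapshot(n)).reshape(-1,3);W=W[W[:,2]>125]
    W=W[(W[:,1]<-60-0*W[:,0])]
    c=(W-g)@R
    for a in range(0,400,25):
        k=(-c[:,2]>a)&(-c[:,2]<=a+25)&(np.hypot(c[:,0],c[:,1])<150)
        if k.sum()>5: print(n,a,k.sum(),"x",c[k,0].min().round(),c[k,0].max().round(),"y",c[k,1].min().round(),c[k,1].max().round())
```

```text
scene 0 57 x -7.0 11.0 y -34.0 40.0
scene 25 180 x -12.0 16.0 y -33.0 60.0
scene 50 367 x -18.0 17.0 y -19.0 67.0
scene 75 642 x -20.0 19.0 y 8.0 68.0
scene 100 517 x -35.0 37.0 y -6.0 39.0
scene 125 882 x -34.0 37.0 y -5.0 38.0
scene 150 648 x -37.0 43.0 y -2.0 43.0
scene 175 1417 x -43.0 42.0 y -16.0 43.0
scene 200 1383 x -38.0 41.0 y -6.0 41.0
scene 225 1624 x -37.0 41.0 y -7.0 41.0
scene 250 2041 x -38.0 41.0 y -6.0 41.0
scene 275 2106 x -49.0 66.0 y -9.0 44.0
scene 300 3814 x -69.0 76.0 y -60.0 55.0
scene 325 6046 x -72.0 71.0 y -37.0 60.0
scene 350 9187 x -72.0 66.0 y -148.0 60.0
scene 375 8743 x -70.0 57.0 y -123.0 51.0
top 0 165 x -8.0 14.0 y -40.0 40.0
top 25 443 x -12.0 19.0 y -61.0 60.0
top 50 452 x -8.0 22.0 y -66.0 66.0
top 75 655 x -10.0 23.0 y -68.0 67.0
top 100 323 x -9.0 41.0 y -38.0 30.0
top 125 529 x -12.0 41.0 y -38.0 28.0
top 150 402 x -14.0 45.0 y -43.0 32.0
top 175 815 x -12.0 45.0 y -43.0 39.0
top 200 701 x 2.0 44.0 y -41.0 30.0
top 225 733 x 20.0 44.0 y -37.0 40.0
top 250 198 x 33.0 44.0 y -22.0 30.0
top 275 49 x 61.0 70.0 y -21.0 25.0
top 300 2158 x -38.0 89.0 y -149.0 55.0
top 325 4488 x -37.0 90.0 y -149.0 60.0
top 350 6160 x -53.0 90.0 y -149.0 57.0
top 375 11166 x -56.0 90.0 y -149.0 48.0
```

Run:
```python
from h import *
from bench import r
f=np.radians(63);G=[712.3-3*np.cos(f),-14-3*np.sin(f),25]
go(r,G,63,28,back=160)
```

```text
t 2.85 tcp [ 664.9 -109.1  181.2] [179.7 -33.   63.1] gap 52.4 J [-31.  18.  85.  33.  81. -10.]
to tcp [680.8 -75.8 149.8] shift [0.0139, -0.0011, 0.0464] turn [0.0036, -0.0869, 0.0014] deg 5.0
```

```bash
python3 -m jog '[0.005,0,0.015,0,-0.03,0, 0.01,-0.001,0.03,0.003,-0.06,0, 0.014,-0.001,0.046,0.004,-0.087,0, 0.014,-0.001,0.046,0.004,-0.087,0, 0.014,-0.001,0.046,0.004,-0.087,0]' 0.22 40
python3 - <<'E'
from h import *
from bench import r
f=np.radians(63);G=[712.3-3*np.cos(f),-14-3*np.sin(f),25]
go(r,G,63,28)
E
```

```text
time: 3.48
tool_pos: [679.9, -73.9, 147.9]
tcp_rot: [-179.8, -28.0, 63.1]
ft_force: [0.0, -0.1, 0.3]
finger_gap: 52.2
grip_force: 0.0
t 3.48 tcp [679.9 -73.9 147.9] [-179.8  -28.    63.1] gap 52.2 J [-25.  19.  85.  29.  77.  -5.]
to tcp [714.9  -8.9   8.5] shift [-0.0002, 0.0024, 0.1578] turn [-0.0044, -0.0001, 0.0015] deg 0.3
```

```bash
python3 -m jog '[0,0.002,0.04,-0.004,0,0, 0,0.002,0.08,-0.004,0,0, 0,0.002,0.11,-0.004,0,0, 0,0.002,0.125,-0.004,0,0, 0,0.002,0.14,-0.004,0,0, 0,0.002,0.15,-0.004,0,0, 0,0.002,0.158,-0.004,0,0, 0,0.002,0.158,-0.004,0,0]' 0.22 40
python3 - <<'E'
from h import *
from bench import r
f=np.radians(63);G=[712.3-3*np.cos(f),-14-3*np.sin(f),25]
go(r,G,63,28)
for n in("scene","top"):
    s=r.snapshot(n); p=s["pixels"][:,:,::-1]
    c=p[190:300,270:400] if n=="scene" else p[90:240,200:360]
    cv2.imwrite(f"pics/{n}2.png",cv2.resize(c,None,fx=3,fy=3,interpolation=2))
E
```

```text
time: 4.47
tool_pos: [714.7, -8.8, 8.3]
tcp_rot: [180.0, -28.0, 63.0]
ft_force: [0.8, -0.2, -0.6]
finger_gap: 52.1
grip_force: 0.0
t 4.47 tcp [714.7  -8.8   8.3] [180. -28.  63.] gap 52.1 J [-19.  31.  86.  32.  63.  -6.]
to tcp [714.9  -8.9   8.5] shift [0.0001, 0.0002, -0.0002] turn [-0.0003, -0.0001, 0.0007] deg 0.0
```

View pics/scene2.png

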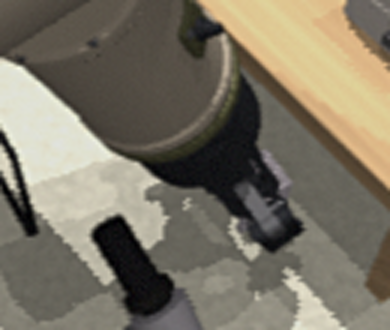

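The finger is at the gap sink's near side (px ≈ 358,263), with the sink between the fingers (≈ 361,247). It is clear of the iron and the shelf, so I'm closing.

```bash
python3 -m jog '[0,0,0,0,0,0, 0,0,0,0,0,0, 0,0,0,0,0,0, 0,0,0,0,0,0, 0,0,0,0,0,0, 0,0,0,0,0,0]' -1 40; python3 -m jog '[0,0,-0.015,0,0,0, 0,0,-0.03,0,0,0, 0,0,-0.06,0,0,0, 0,0,-0.09,0,0,0, 0,0,-0.12,0,0,0, 0,0,-0.15,0,0,0, 0,0,-0.18,0,0,0, 0,0,-0.18,0,0,0]'
```

```text
time: 5.32
tool_pos: [715.4, -9.3, 9.4]
tcp_rot: [179.9, -28.0, 63.1]
ft_force: [-2.1, -2.9, 6.0]
finger_gap: 29.5
grip_force: 40.1
time: 6.32
tool_pos: [677.9, -86.3, 171.5]
tcp_rot: [179.6, -28.0, 63.1]
ft_force: [0.8, -0.0, -1.1]
finger_gap: 29.2
grip_force: 39.5
```

Run:
```python
from h import *
from bench import r
go(r,[610,-130,240],74,28)
go(r,[550,-291,140],86,28)
```

```text
t 6.33 tcp [677.9 -86.3 171.5] [179.6 -28.   63.1] gap 29.2 J [-26.  18.  84.  29.  79.  -5.]
to tcp [ 612.4 -121.6  223.5] shift [-0.0295, -0.0419, -0.0749] turn [0.0967, 0.0004, -0.1673] deg 11.1
t 6.33 tcp [677.9 -86.3 171.5] [179.6 -28.   63.1] gap 29.2 J [-26.  18.  84.  29.  79.  -5.]
to tcp [ 550.6 -282.2  123.5] shift [-0.2277, -0.0245, -0.0669] turn [0.195, 0.0011, -0.3523] deg 23.1
```

```bash
python3 -m jog '[-0.015,-0.02,-0.037,0.05,0,-0.08, -0.03,-0.042,-0.075,0.097,0,-0.167, -0.08,-0.036,-0.074,0.125,0,-0.22, -0.13,-0.03,-0.072,0.15,0,-0.27, -0.18,-0.027,-0.07,0.17,0,-0.31, -0.228,-0.0245,-0.067,0.195,0.001,-0.352, -0.228,-0.0245,-0.067,0.195,0.001,-0.352, -0.228,-0.0245,-0.067,0.195,0.001,-0.352]'
python3 - <<'E'
from h import *
from bench import r
go(r,[550,-291,33],86,28)
s=r.snapshot("scene");cv2.imwrite("pics/s3.png",s["pixels"][:,:,::-1])
E
```

```text
time: 7.32
tool_pos: [549.1, -279.8, 118.9]
tcp_rot: [-179.6, -28.2, 85.8]
ft_force: [-0.5, 0.6, -0.3]
finger_gap: 29.3
grip_force: 39.7
t 7.33 tcp [ 549.1 -279.8  118.9] [-179.6  -28.2   85.8] gap 29.3 J [-44.  30.  75.  21.  94. -42.]
to tcp [ 550.6 -282.2   16.5] shift [-0.0505, 0.0024, 0.0891] turn [-0.0064, -0.0036, -0.0023] deg 0.4
```

View pics/s3.png

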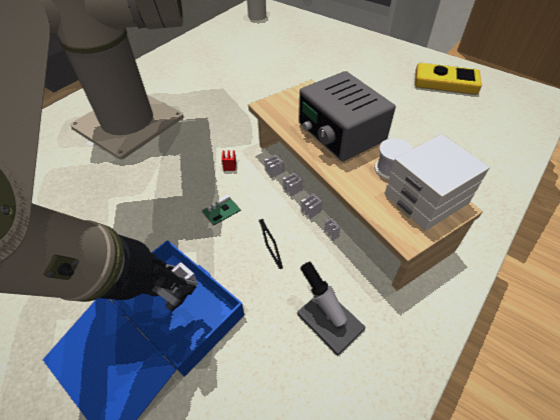

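The sink is held over the box at (178,275). The other four still stand and the bystanders are untouched. Lowering and releasing.

```bash
python3 -m jog '[-0.02,0.002,0.036,-0.006,0,0, -0.035,0.002,0.062,-0.006,0,0, -0.045,0.002,0.08,-0.006,0,0, -0.05,0.002,0.089,-0.006,0,0, -0.05,0.002,0.089,-0.006,0,0, -0.05,0.002,0.089,-0.006,0,0]' && python3 -m jog '[0,0,0,0,0,0, 0,0,0,0,0,0, 0,0,0,0,0,0]' 0.1 && python3 -m jog '[0,0,-0.02,0,0,0, 0.01,0,-0.05,0,0,0, 0.03,0,-0.09,0,0,0, 0.05,0,-0.13,0,0,0, 0.07,0,-0.17,0,0,0, 0.07,0,-0.17,0,0,0]'
python3 - <<'E'
from h import *
from bench import r
s=r.snapshot("scene");W=cloud(s)
for nm,bb in {"short":[322,217,343,243],"s1":[298,190,324,220]}.items():
    w=W[bb[1]:bb[3],bb[0]:bb[2]].reshape(-1,3);q=w[(w[:,2]>28)&(w[:,2]<42)]
    rc=cv2.minAreaRect(q[:,:2].astype(np.float32));print(nm,np.round(rc[0],1),np.round(rc[1],1),round(rc[2],1))
f=np.radians(66.5);G=np.array([645.8-1*np.cos(f),10.7-1*np.sin(f),25])
go(r,G,66.5,28,back=160)
cv2.imwrite("pics/s4.png",s["pixels"][150:420,40:400,::-1])
E
```

```text
time: 8.12
tool_pos: [551.2, -283.4, 18.9]
tcp_rot: [179.9, -28.1, 86.0]
ft_force: [0.0, 0.3, -0.1]
finger_gap: 29.5
grip_force: 39.7
time: 8.5
tool_pos: [550.5, -282.9, 17.8]
tcp_rot: [-180.0, -28.1, 85.9]
ft_force: [-0.3, -0.3, -0.9]
finger_gap: 47.1
grip_force: 0.0
time: 9.25
tool_pos: [551.0, -303.7, 207.3]
tcp_rot: [179.5, -27.7, 86.1]
ft_force: [-0.5, -0.4, 0.3]
finger_gap: 47.1
grip_force: 0.0
short [645.6   9.3] [15.1 31.6] 68.5
s1 [576.6  35.1] [34.8 32.3] 77.1
t 9.3 tcp [ 550.1 -302.9  204.3] [179.7 -27.9  86. ] gap 47.1 J [-45.  27.  69.  21. 102. -40.]
to tcp [618.9 -51.1 149.8] shift [0.2008, 0.0504, 0.1682] turn [-0.155, 0.0013, 0.3011] deg 19.4
```

View pics/s4.png

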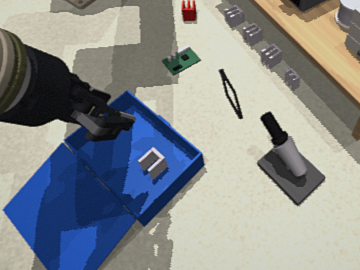

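The U-shaped sink stands upright in the box, at about (190,310) full frame. Next is the short one.

```bash
python3 -m jog '[0.05,0.012,-0.02,-0.04,0,0.08, 0.1,0.025,0,-0.08,0,0.15, 0.15,0.038,0.04,-0.12,0,0.23, 0.2,0.05,0.09,-0.155,0.001,0.3, 0.2,0.05,0.13,-0.155,0.001,0.3, 0.201,0.05,0.168,-0.155,0.001,0.301, 0.201,0.05,0.168,-0.155,0.001,0.301, 0.201,0.05,0.168,-0.155,0.001,0.301]' 0.18
python3 - <<'E'
from h import *
from bench import r
f=np.radians(67);G=np.array([645.8-1*np.cos(f),10.4-1*np.sin(f),25])
go(r,G,67,28)
E
```

```text
time: 10.3
tool_pos: [617.6, -49.8, 147.9]
tcp_rot: [-179.7, -28.1, 66.3]
ft_force: [0.1, -0.6, 0.2]
finger_gap: 50.5
grip_force: 0.0
t 10.3 tcp [617.6 -49.8 147.9] [-179.7  -28.1   66.3] gap 50.5 J [-26.  11.  95.  29.  77.  -9.]
to tcp [648.8  17.6   8.5] shift [-0.0002, 0.0025, 0.158] turn [-0.0005, -0.0021, -0.0101] deg 0.6
```

```bash
python3 -m jog '[0,0.0025,0.04,0,-0.002,-0.01, 0,0.0025,0.08,0,-0.002,-0.01, 0,0.0025,0.11,0,-0.002,-0.01, 0,0.0025,0.125,0,-0.002,-0.01, 0,0.0025,0.14,0,-0.002,-0.01, 0,0.0025,0.15,0,-0.002,-0.01, 0,0.0025,0.158,0,-0.002,-0.01, 0,0.0025,0.158,0,-0.002,-0.01]' 0.18 40 && python3 -m jog '[0,0,0,0,0,0, 0,0,0,0,0,0, 0,0,0,0,0,0, 0,0,0,0,0,0, 0,0,0,0,0,0, 0,0,0,0,0,0]' -1 40
```

```text
time: 11.3
tool_pos: [648.2, 19.0, 7.3]
tcp_rot: [-179.9, -28.0, 67.0]
ft_force: [1.1, -0.3, 0.9]
finger_gap: 50.6
grip_force: 0.0
time: 12.05
tool_pos: [648.9, 18.4, 8.3]
tcp_rot: [-180.0, -28.0, 67.0]
ft_force: [-0.9, -2.4, 5.0]
finger_gap: 29.3
grip_force: 40.0
```

```bash
python3 -m jog '[0,0,-0.015,0,0,0, 0,0,-0.03,0,0,0, 0,0,-0.06,0,0,0, 0,0,-0.09,0,0,0, 0,0,-0.12,0,0,0, 0,0,-0.15,0,0,0, 0,0,-0.19,0,0,0, 0,0,-0.19,0,0,0]'
python3 - <<'E'
from h import *
from bench import r
go(r,[470,-291,140],86,28)
E
```

```text
time: 13.05
tool_pos: [615.5, -66.0, 180.2]
tcp_rot: [179.6, -28.0, 67.1]
ft_force: [0.1, 0.5, 0.0]
finger_gap: 29.6
grip_force: 39.6
t 13.05 tcp [615.5 -66.  180.2] [179.6 -28.   67.1] gap 29.6 J [-27.  10.  93.  28.  81. -10.]
to tcp [ 470.6 -282.2  123.5] shift [-0.2523, -0.0489, -0.0702] turn [0.1617, 0.0014, -0.2911] deg 19.1
```

```bash
python3 -m jog '[-0.04,-0.01,-0.04,0.03,0,-0.06, -0.09,-0.02,-0.07,0.06,0,-0.11, -0.14,-0.03,-0.07,0.09,0,-0.17, -0.19,-0.04,-0.07,0.12,0,-0.22, -0.23,-0.045,-0.07,0.15,0,-0.27, -0.252,-0.049,-0.07,0.162,0.001,-0.291, -0.252,-0.049,-0.07,0.162,0.001,-0.291, -0.252,-0.049,-0.07,0.162,0.001,-0.291]'
python3 - <<'E'
from h import *
from bench import r
go(r,[470,-291,32],86,28)
E
```

```text
time: 14.05
tool_pos: [469.3, -278.8, 119.1]
tcp_rot: [-179.5, -28.2, 85.9]
ft_force: [-0.5, -0.3, -1.0]
finger_gap: 29.4
grip_force: 39.7
t 14.05 tcp [ 469.3 -278.8  119.1] [-179.5  -28.2   85.9] gap 29.4 J [-49.  21.  86.  19.  94. -47.]
to tcp [ 470.6 -282.2   15.5] shift [-0.0519, 0.0023, 0.0897] turn [-0.0071, -0.0031, -0.0019] deg 0.5
```

```bash
python3 -m jog '[-0.02,0.002,0.036,-0.006,0,0, -0.035,0.002,0.062,-0.006,0,0, -0.045,0.002,0.08,-0.006,0,0, -0.051,0.002,0.089,-0.006,0,0, -0.051,0.002,0.089,-0.006,0,0, -0.051,0.002,0.089,-0.006,0,0]' && python3 -m jog '[0,0,0,0,0,0, 0,0,0,0,0,0, 0,0,0,0,0,0]' 0.1 && python3 -m jog '[0,0,-0.02,0,0,0, 0.01,0,-0.05,0,0,0, 0.03,0,-0.09,0,0,0, 0.05,0,-0.13,0,0,0, 0.07,0,-0.19,0,0,0, 0.07,0,-0.22,0,0,0, 0.07,0,-0.25,0,0,0, 0.07,0,-0.25,0,0,0]'
python3 - <<'E'
from h import *
from bench import r
s=r.snapshot("scene");cv2.imwrite("pics/s5.png",s["pixels"][:,:,::-1]);pickle.dump(s,open("scene5.pkl","wb"))
A=cloud(pickle.load(open("scene0.pkl","rb")));B=cloud(s)
for nm,bb in {"s1":[298,190,324,220],"s2":[281,170,306,200],"s3":[262,152,285,180]}.items():
  for W in(A,B):
    w=W[bb[1]:bb[3],bb[0]:bb[2]].reshape(-1,3);q=w[(w[:,2]>20)&(w[:,2]<42)];print(nm,len(q),q.mean(0).round(1))
E
```

```text
time: 14.8
tool_pos: [470.8, -283.2, 17.6]
tcp_rot: [-180.0, -28.1, 85.9]
ft_force: [0.1, 0.0, -1.2]
finger_gap: 29.2
grip_force: 39.8
time: 15.18
tool_pos: [470.2, -282.7, 16.7]
tcp_rot: [-179.9, -28.1, 85.9]
ft_force: [0.7, 0.9, -0.1]
finger_gap: 46.7
grip_force: 0.0
time: 16.18
tool_pos: [467.0, -340.8, 273.5]
tcp_rot: [179.9, -27.9, 86.0]
ft_force: [0.6, 0.9, 0.1]
finger_gap: 47.2
grip_force: 0.0
s1 260 [578.   34.   31.1]
s1 259 [577.8  34.1  31.2]
s2 247 [510.3  60.8  31.4]
s2 250 [510.3  60.7  31.5]
s3 221 [440.4  81.   31.4]
s3 217 [440.3  81.3  31.6]
```

View pics/s5.png

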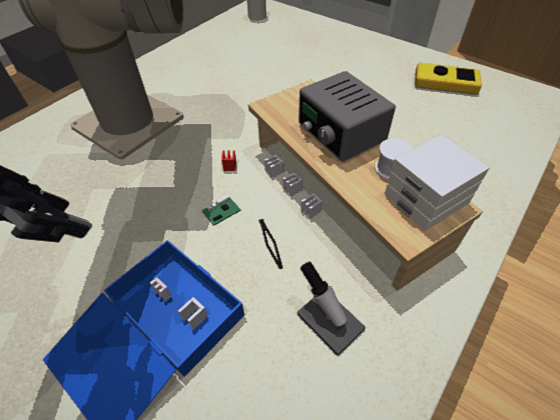

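Both faulty sinks are in the box, at (160,290) and (193,312). The three sound ones and the bystanders have not moved.

```bash
python3 -c "from bench import r; print(r.hand_in())"
```

```text
the job is handed in; nothing more can be done
None
```

The job is handed in at about 16 s: both faulty heat sinks stand upright in the blue parts box, the three sound ones measured unmoved, and the last picture shows the shelf, iron holder, tweezers and circuit board where they were.

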